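Seat the long feed roller in its bench stand

ROBOT

A 7-joint arm with a two-finger parallel gripper is mounted at the origin on the work surface. World frame = base frame: x ahead of the robot, y to its left, z up, the work surface at z = 0. Lengths are in m, angles in rad, forces in N, time in s.
With the tool pointing down it reaches from about 0.425 to 1.025 m from the base axis. Payload 9.4 kg.
Tool frame: the origin (TCP) lies at the very end of the fingers, on their centre line; the grasp point (between the pads) lies 19 mm behind it; z points along the fingers, y is the line along which they close (so a half turn about z gives the same grasp; the last joint's range is limited). The gripper opens to 93 mm and grips with 3 to 60 N. Pads are 15 mm wide; open, the fingers measure 128 mm over their backs; the gripper's body (75 mm by 188 mm) begins 65 mm behind the grasp point.
Start: joints at [1.254, 0.599, -0.003, 1.599, 0.002, 0.943, -0.08], TCP at [0.172, -0.704, 0.219] pointing down, gripper open.
Joint ranges: [-2.57, 2.57], [-0.35, 1.97], [-1.29, 1.29], [0.11, 2.56], [-1.05, 4.19], [0.11, 1.86], [-2.63, 2.63]. Speed limits (rad/s): [2.22, 2.22, 3.01, 3.01, 3.14, 3.14, 3.14].

INTERFACE

Orientations are given as a unit quaternion [x, y, z, w].
In Python, from rig import bot, fingers, planner, status, capture, workorder, spot_in, landmark_of gives the robot as it stands. The module is installed in compiled form; this text tells all that it offers. Calls block until the motion is done:
- bot.move_to(position, orientation): joint-space move of the TCP to a pose.
- bot.line_to(position, max_speed=0.15, frame=None, contact_N=None): straight line of the TCP; frame=None keeps the orientation; max_speed is the mean speed in m/s. With contact_N (N) it stops when the force on the tool has changed by that much, and returns True; else False.
- bot.move_j(angles): joint-space move.
- fingers.gripper_to(opening, grip_force=None): finger opening in m; grip_force is the grip in N (None keeps the last); returns when the fingers have stopped.
- bot.sleep(seconds).
- planner.solve_ik(position, orientation): joint angles nearest the present ones, or None.
- status.read_state(): the state.
- capture(name): name is "scene" or "top"; returns a dict with "pixels" (384x512x3 uint8, red, green, blue), "fx", "fy", "cx", "cy" (pixels), "world_from_camera" (4x4, takes a point from camera to world coordinates). Camera axes: x right, y up, looking along -z (the intrinsics and any distortion apply to the point x, -y, -z); pixel columns grow to the right and rows downward; lengths in m; the calibration is good to about 2 mm. A picture is of the moment at which its call begins. There is no depth.
A pose or a line that the arm cannot do raises bot.MotionError and nothing moves.
- workorder.finish_job(): hands the job in; it is judged then, once.
Trained networks look in the newest picture that a camera, given by its name, has taken for a name from the list of things; names that differ only in an ending like _2 or _b are one class to them, and where a whole thing is asked for, a point or a joint stands for the part that bears it (a point fixed in the world has none). Each returns a list of dicts, best first, with "conf" (0 to 1); they miss things now and then, are a little off and sometimes report something else, mostly with a low value. They report only what shows in the picture. A call takes as long as a camera call. They do not tell look-alikes from the thing itself.
- spot_in(camera, name): "bbox" ([left, top, width, height] in pixels, round what is visible of it).
- landmark_of(camera, name): "location" ([row, column] in pixels: a listed point, or the origin of a listed thing).
The state is a dict: "time": time; "joint_positions": joint angles; "qvel": joint speeds; "joint_torque": joint torques, N m; "eef_pos": TCP position; "eef_rot": TCP orientation; "contact_force": force on the tool from outside, world axes, zero at the start; "torque": the same for the moment, N m; "opening": finger opening in m; "finger_force": force on a finger pad.
Only numpy, scipy, OpenCV 4.12 (cv2) and the standard library are available. Lean on these libraries where they do the work, as an engineer would, in place of code of your own. Each camera call takes 0.05 s, during which the arm holds its last target. There are 200 camera calls.

TASK

Take the long feed roller (the one whose steel axle sticks out far at both ends) from its wooden cradle and put it in the grey steel roller stand: lower it, still held, into the two open slots until both axle ends are down on the slot bottoms, then let go so that it lies level and at rest. Leave the short roller lying in its cradle.

Things in the scene. Friction and masses are not known exactly. Their poses are not given: they have to be found in the camera images.
- long_roller_center (a point): Centre (on the axle line, midway) of the long feed roller, to be moved: black rubber cylinder, 40 mm diameter, 130 mm long, on a 12 mm steel axle 220 mm long (45 mm bare at each end), 0.3 to 0.65 kg. Its y axis runs along the axle, either way round alike. It starts level in the low wooden cradle, axle line 45 mm above the work surface.
- cradle_a: Wooden cradle of the long roller, fixed; origin under its middle, y along the axle. Base board 84 (x) by 124 (y) by 10 mm; two V saddles, 14 mm thick, 39 mm high, 42 mm either side of the middle, carry the rubber; 70 mm free between them for the fingers. The roller lifts straight up out of it.
- stand_seat (a point): Grey steel roller stand, fixed: where the long roller's centre is when home, 60 mm above the work surface, z up, y from slot to slot. Two 12 mm cheeks, 80 mm wide, inner faces 160 mm apart on a base 110 (x) by 204 (y) by 8 mm, open between. Slots 18 mm wide, bottoms 54 mm up, flared to about 54 mm at the top, 95 mm up. The rubber goes between the cheeks, 15 mm spare each end.
- short_roller_center (a point): Centre of the short roller, to be left alone: same black rubber, 40 mm diameter but 104 mm long, on a 12 mm axle only 128 mm long (12 mm stubs), too short for the stand. It lies in another cradle like the first, axle line 45 mm above the work surface; y axis along the axle.
Not all that is in view belongs to the job. What is shaped like the part that bears long_roller_center but blue, turquoise or white is not meant.

How it is judged:
By the outcome, as a careful person would: the job done as asked, in the order asked, and still so for the second after the job is handed in, with the robot touching nothing.
It also fails if it takes over 48 s, if anything falls off the work surface, if the arm or the gripper's body presses on something with over 40 N, if the wrist force passes 120 N, or if a joint passes its speed limit or range.

## Working session

There is one attempt and no reset: what is moved stays moved. The work goes in short steps, each a Python script; the robot and the scene stay as the last script left them, time stands still between calls to the robot, and variables do not carry over. Pictures are saved under pics/ and viewed, at most 10 in all, crops included, and the job is handed in when it is done.

```bash
mkdir -p pics; cat > h.py <<'E'
import numpy as np, cv2
from rig import *
def ray(c,px):
    r,col=px; d=np.array([(col-c['cx'])/c['fx'],-(r-c['cy'])/c['fy'],-1.])
    T=np.array(c['world_from_camera']); return T[:3,3],T[:3,:3]@d
def atz(c,px,z):
    o,d=ray(c,px); return o+d*(z-o[2])/d[2]
def proj(c,p):
    T=np.array(c['world_from_camera']); q=T[:3,:3].T@(np.array(p)-T[:3,3])
    return np.array([c['cy']-c['fy']*q[1]/-q[2], c['cx']+c['fx']*q[0]/-q[2]])
def save(c,n): cv2.imwrite('pics/'+n,c['pixels'][:,:,::-1])
E
python3 - <<'E'
from h import *
np.set_printoptions(precision=4,suppress=True)
Z=dict(long_roller_center=.045,cradle_a=0,stand_seat=.06,short_roller_center=.045)
for n in("scene","top"):
    c=capture(n); save(c,n+'0.png'); print(n,{k:v for k,v in c.items() if k!='pixels'})
    for k,z in Z.items():
        for f in landmark_of(n,k)[:4]: print(k,np.array(f['location']),round(f['conf'],2),atz(c,f['location'],z))
        for f in spot_in(n,k)[:4] if k!='stand_seat' else []: print('  box',f)
print(status.read_state())
E
```

```text
scene {'fx': 364.4353232187038, 'fy': 364.4353232187038, 'cx': 255.52069019221486, 'cy': 192.16319707394413, 'world_from_camera': array([[ 0.2981, -0.5513,  0.7793,  1.5062],
       [ 0.9545,  0.1645, -0.2488, -0.146 ],
       [ 0.0089,  0.818 ,  0.5752,  0.7461],
       [ 0.    ,  0.    ,  0.    ,  1.    ]])}
long_roller_center [163.3 278.1] 0.92 [0.4    0.2953 0.045 ]
long_roller_center [191.3 300. ] 0.9 [0.5943 0.3021 0.045 ]
long_roller_center [235.8 326.1] 0.85 [0.8217 0.2863 0.045 ]
long_roller_center [168.2 355.4] 0.76 [0.5148 0.5581 0.045 ]
  box {'bbox': [162.2, 168.0, 52.3, 19.2], 'conf': 0.96}
  box {'bbox': [334.9, 156.4, 40.1, 28.7], 'conf': 0.92}
  box {'bbox': [304.2, 217.8, 49.9, 35.7], 'conf': 0.89}
  box {'bbox': [267.0, 183.6, 62.3, 17.3], 'conf': 0.63}
cradle_a [200.  298.1] 0.77 [0.5825 0.3038 0.    ]
  box {'bbox': [280.8, 195.6, 41.2, 15.4], 'conf': 0.87}
stand_seat [214.1 114.5] 0.86 [ 0.5649 -0.2886  0.06  ]
short_roller_center [201.9 215.8] 0.89 [0.5718 0.0186 0.045 ]
  box {'bbox': [198.0, 193.9, 43.0, 14.0], 'conf': 0.55}
top {'fx': 394.7986064454, 'fy': 3
[... 920 characters left out ...]
94.6 309. ] 0.37 [0.5723 0.0232 0.06  ]
short_roller_center [195.9 308.3] 0.94 [0.5708 0.024  0.045 ]
  box {'bbox': [288.7, 184.6, 45.1, 18.5], 'conf': 0.58}
{'time': 0.8, 'joint_positions': array([ 1.2543,  0.5993, -0.0025,  1.5994,  0.0018,  0.9429, -0.0798]), 'qvel': array([ 0.    , -0.0008, -0.0006, -0.0016,  0.0006, -0.0001,  0.0001]), 'joint_torque': array([  0.0008, -76.4737,   1.4956, -25.2699,  -0.0525,   0.0102,
         0.    ]), 'eef_pos': array([ 0.1722, -0.7043,  0.2186]), 'eef_rot': array([ 0.9928,  0.1196, -0.    ,  0.    ]), 'contact_force': array([-0.389 , -0.3613,  0.6762]), 'torque': array([-0.0153, -0.011 , -0.0246]), 'finger_force': 0.0, 'opening': 0.09288412997457969}
```

```bash
cd pics; python3 -c "
import cv2,numpy as np
for n in('scene0','top0'): cv2.imwrite(n+'b.png',cv2.resize(cv2.imread(n+'.png'),(800,600),interpolation=2))"
```

```text
(no output)
```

View pics/scene0b.png

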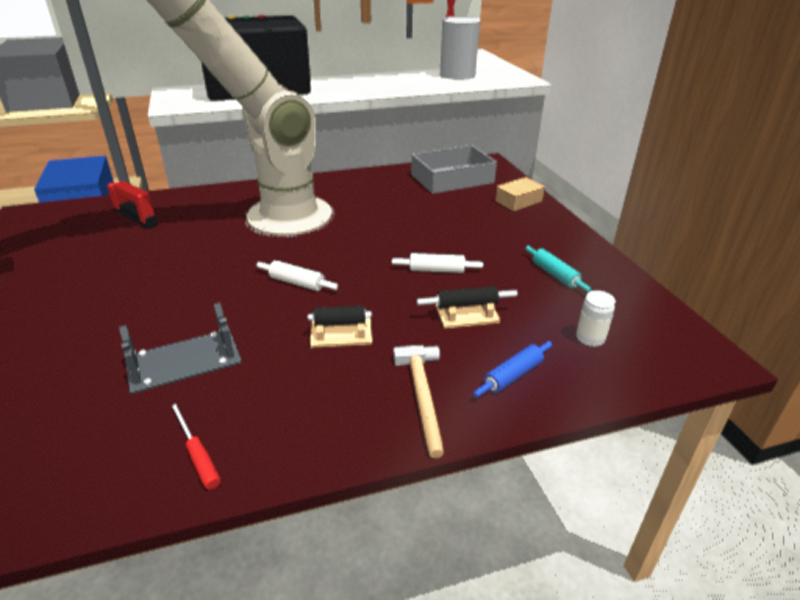

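View pics/top0b.png

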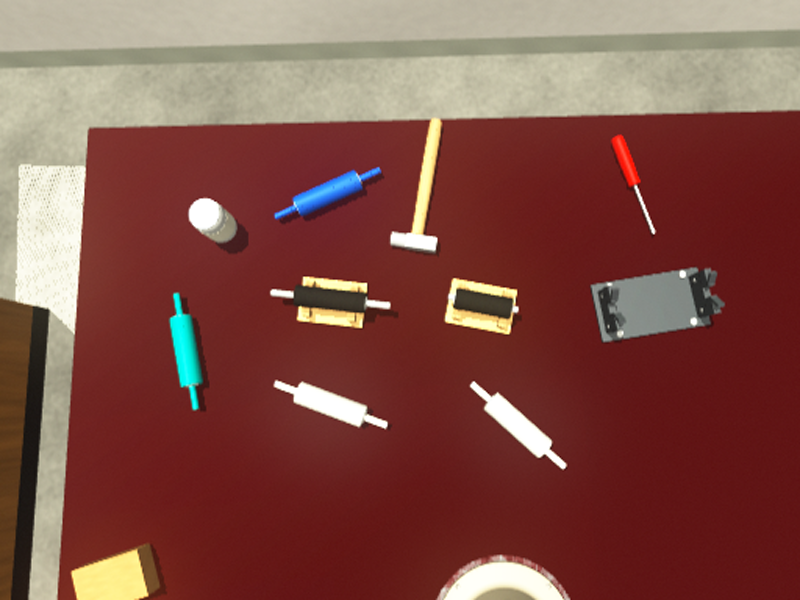

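The scene view shows the long black roller in its cradle at (467,298), and in the top view its axle runs from (271,293) to (389,305), in 800-px coordinates. The short roller is at (483,303) in the top view, and the stand base spans about (592–722, 268–342). The network's black long-roller centre agrees at about (0.59, 0.30). Next I'll enlarge the roller and stand.

```bash
python3 - <<'E'
from h import *
T=cv2.imread('pics/top0.png'); S=cv2.imread('pics/scene0.png')
def crop(im,x,y,w,h): return cv2.resize(im[y:y+h,x:x+w],(400,300),interpolation=cv2.INTER_CUBIC)
# top stand: 100x75 (x4); top roller 100x75; scene same
m=np.vstack([np.hstack([crop(T,370,155,100,75),crop(T,165,155,100,75)]),np.hstack([crop(S,65,185,100,75),crop(S,255,155,100,75)])])
cv2.imwrite('pics/m.png',m)
E
```

```text
(no output)
```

View pics/m.png

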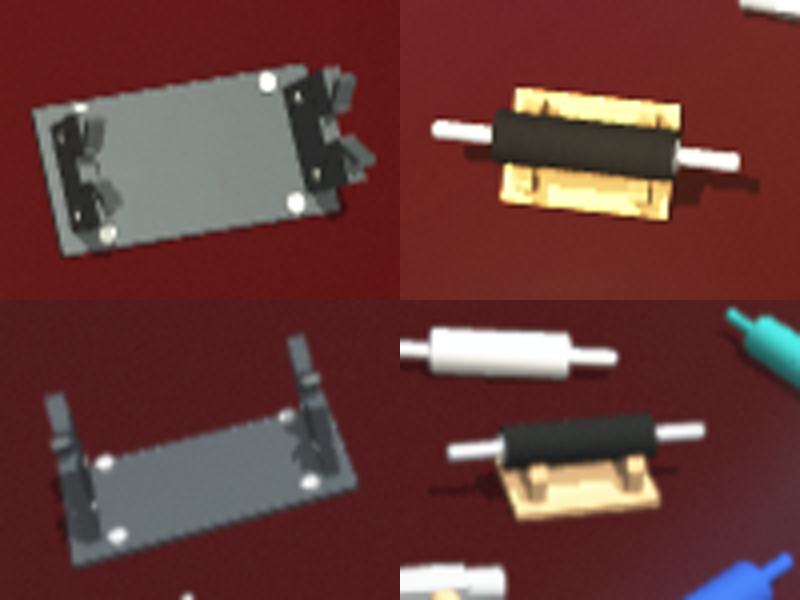

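The crops show the stand with its base corners and four bolts clear in the top view, and the roller's axle ends clear in both views. I'll fit both poses jointly from the two cameras.

```bash
python3 - <<'E'
from h import *
from scipy.optimize import least_squares
np.set_printoptions(precision=4,suppress=True)
c={n:capture(n) for n in('top','scene')}
def px(off,p): return np.array([(p[1]+.5)/4-.5+off[1],(p[0]+.5)/4-.5+off[0]])
oT,oS,rT,rS=(370,155),(65,185),(165,155),(255,155)
# stand local: x,y. world yaw th: local y = (-sin,cos). top view: left=+y, up=+x
obs=[('top',oT,(33,109),'c',1,1),('top',oT,(66,256),'c',-1,1),('top',oT,(305,66),'c',1,-1),('top',oT,(340,213),'c',-1,-1),
('top',oT,(81,107),'b',1,1),('top',oT,(108,234),'b',-1,1),('top',oT,(268,82),'b',1,-1),('top',oT,(296,203),'b',-1,-1),
('scene',oS,(118,236),'b',1,-1),('scene',oS,(310,182),'b',1,1),('scene',oS,(105,162),'b',-1,-1),('scene',oS,(288,115),'b',-1,1),
('scene',oS,(75,259),'c',1,-1),('scene',oS,(356,181),'c',1,1)]
def res(v,cams=('top','scene')):
    x,y,t,a,b=v; R=np.array([[np.cos(t),-np.sin(t)],[np.sin(t),np.cos(t)]]); o=[]
    for n,of,p,k,sx,sy in obs:
        if n not in cams: continue
        l=(.055*sx,.102*sy) if k=='c' else (a*sx,b*sy)
        q=R@l+[x,y]; o.append(proj(c[n],[*q,.008 if k=='c' else .010])-px(of,p))
    return np.array(o).ravel()
for cams in(('top','scene'),('top',),('scene',)):
    s=least_squares(res,[.57,-.29,0,.04,.08],args=(cams,)); print(cams,s.x,np.round(s.fun.reshape(-1,2),1).tolist() if len(cams)>1 else '')
for n,of,pl,pr in(('top',rT,(33,129),(340,162)),('scene',rS,(304,130),(48,152))):
    A,B=[atz(c[n],px(of,p),.045) for p in(pl,pr)]
    d=A-B; print(n,A,B,(A+B)/2,np.linalg.norm(d),'yaw',np.arctan2(-d[0],d[1]))
# scene bbox centre of short roller is at 0.571,0.024
for p,o in(((.594,.303,.25),'roller'),((.572,-.29,.25),'stand')):
    q=planner.solve_ik(p,[1,0,0,0]); print(o,q)
E
```

```text
('top', 'scene') [ 0.5735 -0.2927  0.1433  0.0458  0.0689] [[0.2, -0.1], [0.4, -0.8], [-0.1, 0.6], [-0.1, 0.4], [1.8, -0.1], [0.9, -0.4], [0.6, -0.3], [1.0, -0.3], [1.2, 0.1], [1.4, 0.3], [1.1, 0.2], [1.0, 0.0], [1.5, -0.9], [0.9, 0.5]]
('top',) [ 0.5752 -0.2932  0.1416  0.0462  0.0689] 
('scene',) [ 0.5677 -0.2929  0.1469  0.0454  0.0692] 
top [0.6039 0.4111 0.045 ] [0.576  0.1906 0.045 ] [0.5899 0.3009 0.045 ] 0.22225207541062042 yaw -0.12583543686103227
scene [0.6013 0.4126 0.045 ] [0.5695 0.192  0.045 ] [0.5854 0.3023 0.045 ] 0.2228296017443829 yaw -0.14292942450107327
roller [-0.2125  0.5466 -0.5345  1.6859  0.3207  0.9974 -2.4298]
stand [ 0.3774  0.4654  0.0049  1.769  -0.0028  0.9071 -1.1872]
```

Stand: yaw 0.143, at about (0.572, -0.293). Roller: yaw about -0.134, at about (0.588, 0.3015), with the 222 mm axle length matching the given 220 mm. The two cameras differ by about 5 mm in x, so I'll check that bias with the roller in the hand.

```bash
cat >> h.py <<'E'
from scipy.spatial.transform import Rotation as Rn
def quat(t,flip=1):
    y=np.array([np.cos(t),np.sin(t),0])*flip; z=np.array([0,0,-1.]); x=np.cross(y,z)
    return Rn.from_matrix(np.c_[x,y,z]).as_quat()
E
python3 - <<'E'
from h import *
np.set_printoptions(precision=4,suppress=True)
best=None
for f in(1,-1):
    a=planner.solve_ik([.588,.3015,.2],quat(-.134,f)); b=planner.solve_ik([.572,-.293,.2],quat(.143,f)); print(f,a,b)
    if a is not None and b is not None:
        m=max(abs(a[6]),abs(b[6])); 
        if best is None or m<best[0]: best=(m,f)
f=best[1]; print('flip',f); open('flip','w').write(str(f))
q=quat(-.134,f)
bot.move_to([.588,.3015,.16],q)
print(bot.line_to([.588,.3015,.026],max_speed=.12,contact_N=12))
fingers.gripper_to(.03,grip_force=45)
s=status.read_state(); print(s['time'],s['opening'],s['finger_force'],s['contact_force'],s['eef_pos'])
bot.line_to([.588,.3015,.20],max_speed=.12)
s=status.read_state(); print(s['time'],s['opening'],s['contact_force'],s['torque'],s['eef_pos'])
E
```

```text
1 [-0.0864  0.6445 -0.756   1.7415  0.5237  0.9685 -1.1824] [ 0.6613  0.5493 -0.4166  1.7972  0.2839  0.8543  0.2541]
-1 [ 0.08    0.7775 -1.1018  1.7312  0.7643  1.1298  1.7465] [ 0.0985  0.5519  0.4384  1.835  -0.3087  0.8222 -2.3065]
flip 1
False
6.85 0.03905935831304147 44.996346831321716 [ 5.3305 -0.7026 -0.0115] [0.5895 0.3013 0.0263]
8.45 0.039181322353722216 [-0.3381  0.3718 -4.3344] [ 0.0207 -0.1153 -0.0197] [0.5877 0.3012 0.1991]
```

```bash
python3 - <<'E'
from h import *
np.set_printoptions(precision=4,suppress=True)
q=quat(.143,1)
bot.move_to([.572,-.293,.14],q)
bot.sleep(.3)
s=status.read_state(); print(s['time'],s['opening'],s['eef_pos'],s['eef_rot'],q,s['contact_force'],s['torque'])
ims=[]
for n,x,y,w,h in(('top',355,150,133,100),('scene',40,120,133,100)):
    c=capture(n); save(c,n+'1.png'); x=min(x,512-w)
    ims.append(cv2.resize(c['pixels'][y:y+h,x:x+w,::-1],None,fx=3,fy=3,interpolation=cv2.INTER_CUBIC))
    e=np.array([-np.sin(.143),np.cos(.143),0])
    ctr=s['eef_pos']+[0,0,.019]
    for d in(.11,.065,0,-.065,-.11):
        p=proj(c,ctr+e*d); print(n,d,p,'crop',((p[1]-x+.5)*3-.5,(p[0]-y+.5)*3-.5))
cv2.imwrite('pics/m1.png',np.hstack(ims))
E
```

```text
10.8917 0.038830116563786696 [ 0.5723 -0.2925  0.14  ] [0.6545 0.7561 0.     0.    ] [0.6548 0.7558 0.     0.    ] [-0.7406  0.0958 -3.6075] [ 0.0041 -0.0707 -0.0005]
top 0.11 [193.6675 394.2392] crop (np.float64(118.71763010119048), np.float64(132.00242009140652))
top 0.065 [190.8521 411.7762] crop (np.float64(171.32849575244632), np.float64(123.55623881470285))
top 0 [186.7847 437.1117] crop (np.float64(247.33508798768923), np.float64(111.35409295953332))
top -0.065 [182.7165 462.4524] crop (np.float64(323.35718949668563), np.float64(99.14945723585512))
top -0.11 [179.8995 479.999 ] crop (np.float64(375.99696296674625), np.float64(90.69863507984044))
scene 0.11 [179.5151 144.8926] crop (np.float64(315.67773204285703), np.float64(179.54541525509828))
scene 0.065 [183.0842 129.1399] crop (np.float64(268.41960405000293), np.float64(190.25257771318542))
scene 0 [188.4364 105.5169] crop (np.float64(197.55057211009046), np.float64(206.30920692081602))
scene -0.065 [194.0358  80.8029] crop (np.float64(123.40863240314604), np.float64(223.10737111216923))
scene -0.11 [198.0662  63.0137] crop (np.float64(70.04120135313576), np.float64(235.19870393664394))
```

View pics/m1.png

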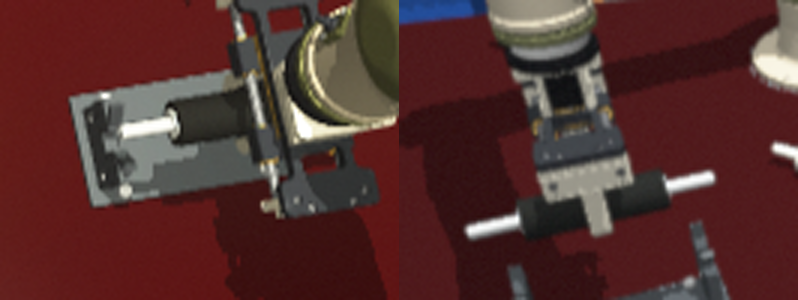

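Both views match the prediction to under 1 px: the scene shows the axle ends at crop (68,233) and (316,177), so the roller is level and central in the hand. The scene camera's row bias explains the x disagreement, which puts the stand at x ≈ 0.573. I'll lower it with a contact stop.

```bash
python3 - <<'E'
from h import *
np.set_printoptions(precision=4,suppress=True)
def st(k):
    s=status.read_state(); print(k,s['time'],s['opening'],s['eef_pos'],s['contact_force'],s['torque'])
x,y=.573,-.293
bot.line_to([x,y,.14],max_speed=.05)
print(bot.line_to([x,y,.06],max_speed=.08,contact_N=10)); st('a')
print(bot.line_to([x,y,.038],max_speed=.02,contact_N=10)); st('b')
ims=[]
for n,xx,yy,w,h in(('top',355,150,133,100),('scene',40,150,133,100)):
    c=capture(n); ims.append(cv2.resize(c['pixels'][yy:yy+h,xx:xx+w,::-1],None,fx=3,fy=3,interpolation=cv2.INTER_CUBIC))
cv2.imwrite('pics/m2.png',np.hstack(ims))
E
```

```text
False
a 12.3917 0.03924587159120842 [ 0.5734 -0.2931  0.0605] [-1.1247 -0.3774 -4.0363] [-0.1187 -0.1425 -0.0229]
True
b 13.275 0.0389085667093311 [ 0.5729 -0.2929  0.041 ] [-0.6382  1.3437  6.2242] [-0.0173  0.1269  0.0604]
```

View pics/m2.png

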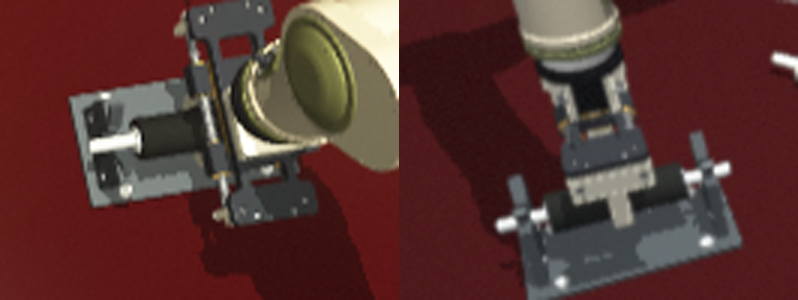

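Contact came at TCP z = 0.041, exactly the seated height, with little moment. The picture shows the axle through both cheeks at (510,225) and (720,170). I'll release, retreat and check.

```bash
python3 - <<'E'
from h import *
fingers.gripper_to(.085); bot.sleep(.3)
s=status.read_state(); p=s['eef_pos']
bot.line_to([p[0],p[1],.2],max_speed=.1)
bot.move_to([.45,-.05,.35],quat(.143,1)); bot.sleep(.3)
ims=[]
for n,xx,yy,w,h in(('top',355,150,133,100),('scene',40,150,133,100)):
    c=capture(n); ims.append(cv2.resize(c['pixels'][yy:yy+h,xx:xx+w,::-1],None,fx=3,fy=3,interpolation=cv2.INTER_CUBIC))
    for f in landmark_of(n,'long_roller_center'): print(n,round(f['conf'],2),atz(c,f['location'],.06).round(3))
cv2.imwrite('pics/m3.png',np.hstack(ims)); print(status.read_state()['time'])
E
```

```text
top 0.98 [0.4   0.293 0.06 ]
top 0.74 [ 0.37 -0.03  0.06]
top 0.64 [0.792 0.305 0.06 ]
top 0.59 [0.496 0.563 0.06 ]
scene 0.95 [0.829 0.291 0.06 ]
scene 0.9 [0.546 0.536 0.06 ]
scene 0.64 [ 0.561 -0.298  0.06 ]
scene 0.57 [ 0.428 -0.044  0.06 ]
scene 0.56 [0.446 0.274 0.06 ]
18.0
```

View pics/m3.png

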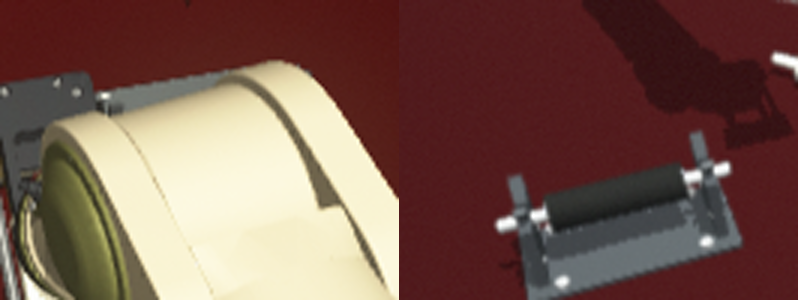

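The scene view shows the roller lying level in both slots, with its ends at (507,224) and (722,170), and the gripper clear. The arm only hides it in the top view.

```bash
python3 -c "
from h import *
print(workorder.finish_job())"
```

```text
the job is handed in; nothing more can be done
None
```

The long roller is seated level in both slots of the steel stand and released, the short roller was not touched, and the job was handed in at about 18 s; no verdict was returned.

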